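# Snap the red isolation hook onto the main-power eye

### The job

Before anyone touches the wiring, the robot base has to be tagged as isolated: take the snap hook with the red grip out of the black tray and press it down onto the steel eye on the red block, so that its sprung gate snaps shut behind the bar. Leave it hanging there by itself, and leave the yellow-gripped hook standing where it is.

Things in the scene. Friction and masses are not known exactly. Their poses are not given: they have to be found in the camera images.
- red_hook_grip (a point): Steel snap hook, about 0.2 kg, upright in a black tray (walls 16 mm), mouth down. Point: centre of its red grip, 30 (x) x 14 (y) x 44 mm (z up); pinch it across y. Below it a bevelled crosspiece 54 (x) x 20 (y) x 10 mm, its top 22 mm under this point; from its ends two legs 9 mm wide reach 96 mm under this point. Space between legs: 36 mm in x, ceiling 32 mm under this point.
- red_gate (a joint): Brass sprung gate across the red hook's mouth, 88 mm under the grip point, hinged on the -x leg. 0 shut; a bar along the hook's y pressed in from below (about 10 N; the hook's weight is not enough) folds it up against that leg, 5 mm thick there, to 1.45 rad. It springs back to 0 under the bar once that is at the ceiling. Either way round will do.
- red_eye_bar (a point): Upright U of 12 mm round steel rod on a red block (60 x 110 x 25 mm). Point: middle of its level top bar, at the rod's centre; the bar runs along y between posts 56 mm apart (clear). z up; 64 mm of free space between bar and block. An identical eye on a blue block stands on the same aluminium plate, 150 mm or more away: not that one.
- yellow_hook_grip (a point): Centre of the yellow grip of an otherwise identical snap hook in the same tray, 100 to 140 mm from the red one. To be left standing where it is.
Not all that is in view belongs to the job. Leave any blue look-alike of the part that bears red_hook_grip alone.

How it is judged (in metres and radians):
At the end, for the whole second after the job is handed in: The bar of the red block's eye is inside the red-gripped hook, between its legs, ceiling and gate; the gate is shut behind it (under 0.2 rad); the hook hangs there still, let go; the yellow-gripped hook is within 30 mm of where it stood (x of red_eye_bar in the frame of red_hook_grip between -0.018 and 0.018 m and y of red_eye_bar in the frame of red_hook_grip between -0.035 and 0.035 m and z of red_eye_bar in the frame of red_hook_grip between -0.084 and -0.032 m and value of joint red_gate below 0.2 rad and linear speed of red_hook below 0.03 m/s and distance of yellow_hook_grip from where it was at the start of the episode below 0.03 m); the robot touches nothing.
It fails at once if the yellow-gripped hook is knocked over or carried off (distance of yellow_hook_grip from where it was at the start of the episode above 0.04 m).
It also fails if it takes over 35 s, if anything falls off the work surface, if the arm or the gripper's body presses on something with over 40 N, if the wrist force passes 120 N, or if a joint passes its speed limit or range.

### The arm

A 6-joint arm with a two-finger parallel gripper is mounted at the origin on the work surface. World frame = base frame: x ahead of the robot, y to its left, z up, the work surface at z = 0. Lengths are in mm, angles in rad, forces in N, time in s.
With the tool pointing down it reaches from about 350 to 775 mm from the base axis. Payload 7.3 kg.
Tool frame: the origin (TCP) lies at the very end of the fingers, on their centre line; the grasp point (between the pads) lies bot.grip_point_offset behind it (bot.grip_point_offset is the distance from the TCP to the grasp point, in mm); z points along the fingers, y is the line along which they close (so a half turn about z gives the same grasp; the last joint's range is limited). The gripper opens to 92 mm and grips with 3 to 60 N. Pads are 19 mm wide; open, the fingers measure 130 mm over their backs; the gripper's body (75 mm by 190 mm) begins 47 mm behind the grasp point.
Start: joints at [1.021, 0.342, 1.524, -0, 1.275, -0.146], TCP at [206.268, 482.802, 226.741] pointing down, gripper open.
Joint ranges: [-2.53, 2.53], [-0.77, 2.02], [0.04, 2.7], [-1, 4.14], [0.28, 2.66], [-3.11, 3.11]. Speed limits (rad/s): [2.57, 2.57, 3.14, 3.14, 3.14, 3.14].

### API

Orientations are given as [roll, pitch, yaw] about the fixed x, y, z axes, in that order (R = Rz(yaw) Ry(pitch) Rx(roll)).
In Python, from plant import bot gives the robot as it stands. The module is installed in compiled form; this text tells all that it offers.
- The arm moves only by the tool carry_out, never from a script. Its argument "plan" is a list of rows, each an object of numbers: "tx", "ty", "tz": the shift along the world's x, y, z in mm; "rx", "ry", "rz": the turn, a rotation vector about the world's x, y, z in rad. A call has 1 to 12 rows; each row shifts and turns the commanded pose from where the row before left it; what a row does not reach is not made up. A row lasts 1/10 s, in which the tool goes at most 50 mm and 8.59 degrees, less where a joint would pass 70% of its speed; a pose out of reach is approached as far as the arm can. A call with a gripper value outside its range is refused whole. "gripper" is the closure, from 0 (fully open) to 1 (shut), set as the call begins (left out, the last holds). The fingers move at their own pace and stop on an object; the grip force is fixed at half the most. Time passes only in rows, so rows that do not move let the fingers close. It gives the time, the measured TCP pose, the force, the opening and the grip force at its end, in the units of the state.
- bot.get_obs(): the state, without advancing time (a new reading comes with each control period).
- bot.capture(name): name is "side" or "top" or "wrist"; returns the picture (480x640x3 uint8, red, green, blue); there is no depth.
- bot.camera_model(name): a dict with "camera_matrix" (3x3 intrinsics, pixels), "dist" ([k1, k2, p1, p2, k3] as OpenCV has them; the pictures are not rectified), "R" (3x3) and "t" (3): a world point X has camera coordinates R X + t. Camera axes: x right, y down, z forward; pixel columns grow to the right and rows downward; lengths in mm; the calibration is good to about 2 mm. A picture is of the moment at which its call begins: read the wrist's pose just before it. camera_model takes no time and is no camera call; for the wrist camera it gives the pose at the moment of the call.
- bot.close_job(): hands the job in; it is judged then, once.
The state is a dict: "time": time; "joint_positions": joint angles; "dq": joint speeds; "tau": joint torques, N m; "tool_pos": TCP position; "tcp_rot": TCP orientation; "contact_force": force on the tool from outside, world axes, zero at the start; "moment": the same for the moment, N m; "grip_width": finger opening in mm; "finger_force": force on a finger pad.
Only numpy, scipy, OpenCV 4.12 (cv2) and the standard library are available. Lean on these libraries where they do the work, as an engineer would, in place of code of your own. Each camera call takes 0.05 s, during which the arm holds its last target. There are 200 camera calls.

## Working session

There is one attempt and no reset: what is moved stays moved. The work goes in short steps, Python scripts to look and compute and a tool call to move; the robot and the scene stay as the last step left them, time stands still between calls to the robot, and variables do not carry over. Pictures are saved under pics/ and viewed, at most 10 in all, crops included, and the job is handed in when it is done.

Besides the shell and the picture viewer there is one more tool, called after ">>>" in YAML: its name, and indented under it one key for each argument. carry_out: Moves the arm, as the interface text tells. Its arguments: {"type":"object","properties":{"plan":{"type":"array"},"gripper":{"type":"number"}},"required":["plan"]}

```bash
mkdir -p pics; python3 - <<'E'
from plant import bot
import cv2,json
print(bot.get_obs(), bot.grip_point_offset)
for n in("top","side"):
    cv2.imwrite(f"pics/{n}0.png",bot.capture(n)[:,:,::-1]); m=bot.camera_model(n); print(n,m)
E
```

```text
{'time': 0.0, 'joint_positions': array([ 1.02098419e+00,  3.42724746e-01,  1.52503025e+00, -2.34123524e-05,
        1.27536562e+00, -1.46002141e-01]), 'dq': array([ 0.00049111,  0.00028849,  0.00051097, -0.00055429,  0.00158696,
       -0.00091375]), 'tau': array([-1.97979352e-03, -4.31248212e+01, -2.44217813e+01,  7.16175302e-02,
        5.61544276e-02, -1.45455815e-04]), 'tool_pos': array([206.05909342, 482.4315439 , 226.03928241]), 'tcp_rot': array([-3.14007769e+00, -2.00145105e-04,  2.73778934e+00]), 'contact_force': array([-0.70589597, -0.192214  ,  0.13374113]), 'moment': array([-0.00950319,  0.0433485 , -0.01904629]), 'finger_force': 0.0, 'grip_width': 91.92013071461191} 18.8
top {'camera_matrix': array([[520.19252856,   0.        , 313.66250595],
       [  0.        , 520.19252856, 238.52307191],
       [  0.        ,   0.        ,   1.        ]]), 'dist': array([-0.11410211,  0.        ,  0.        ,  0.        ,  0.        ]), 'R': array([[-0.02221852, -0.99961825,  0.01642258],
       [-0.99844149,  0.02134521, -0.05156527],
       [ 0.05119504, -0.01754269, -0.99853459]]), 't': array([  35.51671642,  604.85273596, 1214.7586681 ])}
side {'camera_matrix': array([[445.20096115,   0.        , 320.85694523],
       [  0.        , 445.20096115, 239.38531838],
       [  0.        ,   0.        ,   1.        ]]), 'dist': array([-0.08109889,  0.        ,  0.        ,  0.        ,  0.        ]), 'R': array([[-0.96981805, -0.24365107,  0.00933286],
       [-0.170533  ,  0.65043026, -0.74017496],
       [ 0.17427405, -0.7194266 , -0.67234956]]), 't': array([603.33944804, 162.90786278, 720.73265532])}
```

View pics/top0.png

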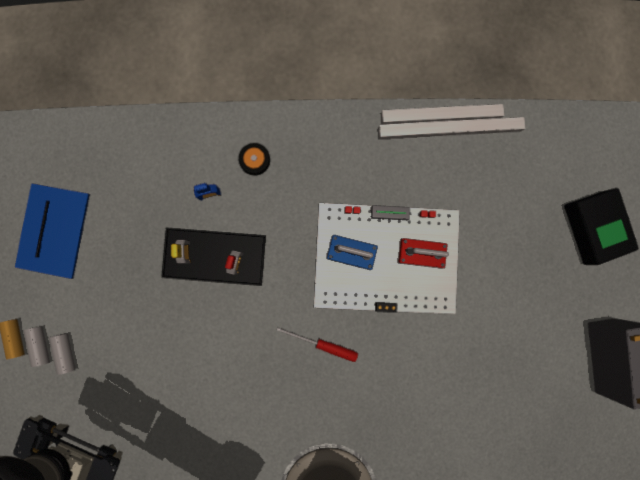

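View pics/side0.png

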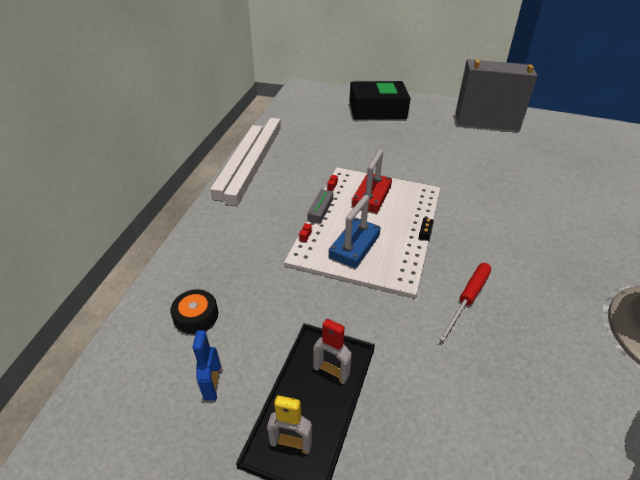

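Top: red grip about (233,260), yellow (177,251), red eye bar (408,252)–(447,254). Side: red grip (333,335), red eye bar about (370,165)–(381,153). I'll enlarge these for precise pixels.

```bash
python3 - <<'E'
import cv2,numpy as np
t=cv2.imread("pics/top0.png");s=cv2.imread("pics/side0.png")
f=lambda i,x,y,w,h,k:cv2.resize(i[y:y+h,x:x+w],None,fx=k,fy=k,interpolation=cv2.INTER_CUBIC)
a=f(t,210,235,50,50,6);b=f(t,390,225,80,50,6)
c=f(s,295,310,75,75,4);d=f(s,335,140,100,75,4)
M=np.zeros((600,800,3),np.uint8)
M[:300,:300]=a;M[:300,310:790]=b;M[300:,:300]=c;M[300:,310:710]=d
cv2.imwrite("pics/mos.png",M)
E
```

```text
(no output)
```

View pics/mos.png

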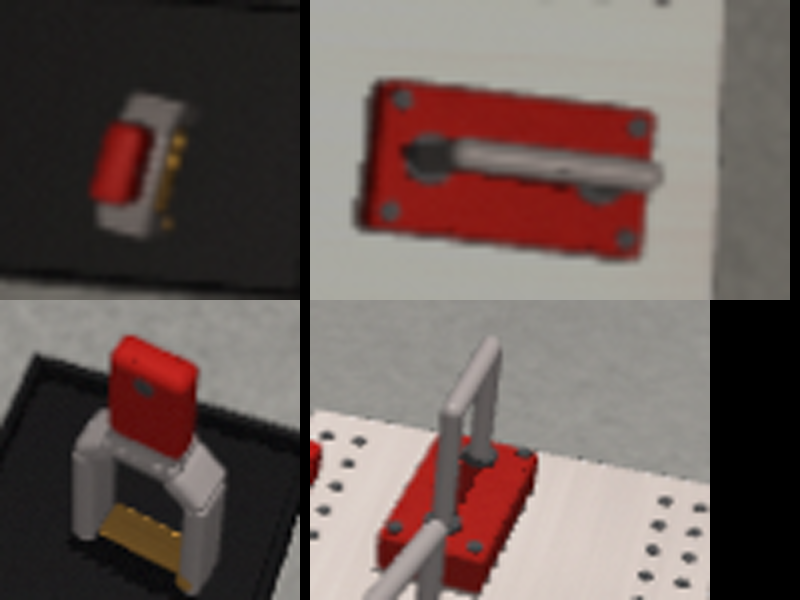

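Mosaic: the red grip's blob centre is at top pixel (230.3,262.0) and side pixel (333.3,334.3). The red bar's middle is at top (429.8,252.2) and side (375.3,158.5). The hook and bar directions are clear.

```bash
cat > h.py <<'E'
from plant import bot
import numpy as np,cv2
def ray(m,p):
    u=cv2.undistortPoints(np.array([[p]],float),m["camera_matrix"],m["dist"])[0,0]
    R=np.array(m["R"]);return -R.T@m["t"],R.T@np.r_[u,1]
def atz(m,p,z):
    c,d=ray(m,p);return c+d*(z-c[2])/d[2]
def tri(L):
    A=0;b=0;rs=[ray(*l) for l in L]
    for c,d in rs:
        d=d/np.linalg.norm(d);P=np.eye(3)-np.outer(d,d);A=A+P;b=b+P@c
    X=np.linalg.solve(A,b)
    return X.round(1),[float(np.linalg.norm(np.cross(X-c,d/np.linalg.norm(d))).__round__(1)) for c,d in rs]
E
python3 - <<'E'
from h import *
T,S=bot.camera_model("top"),bot.camera_model("side")
print("grip",tri([(T,(230.3,262)),(S,(333.3,334.3))]),"bar",tri([(T,(429.8,252.2)),(S,(375.3,158.5))]))
g=lambda x,y:(210+x/6,235+y/6); b=lambda x,y:(390+(x-310)/6,225+y/6)
for z in(77,):
  for p,q in(((150,237),(185,105)),((97,225),(130,95))):
    v=(atz(T,g(*q),z)-atz(T,g(*p),z));print("hook yaw",np.degrees(np.arctan2(v[1],v[0])),v)
for p,q,z in(((655,110),(380,80),25),((640,260),(358,228),25),((650,163),(470,140),100),((640,187),(455,170),100)):
    v=(atz(T,b(*q),z)-atz(T,b(*p),z));print("bar dir",np.degrees(np.arctan2(v[1],v[0]))-90)
print(atz(T,(429.8,252.2),98),atz(T,(230.3,262),98))
print("tool fwd",cv2.Rodrigues(np.zeros(3))[0][0], bot.get_obs()["tcp_rot"])
print("cam wrist",bot.camera_model("wrist"))
E
```

```text
grip (array([553.5, 207.9, 102. ]), [0.1, 0.1]) bar (array([ 565.4, -230.4,  111.5]), [0.4, 0.4])
hook yaw -15.847470139069896 [ 48.99944044 -13.90930155   0.        ]
hook yaw -15.20405539156892 [ 48.29849405 -13.12608139   0.        ]
bar dir -7.394025537466291
bar dir -7.804283504764939
bar dir -8.492792202484523
bar dir -6.520691366423151
[ 565.27881674 -233.76403916   98.        ] [553.42560515 208.43511317  98.        ]
tool fwd [1. 0. 0.] [-3.14017866e+00 -1.94133618e-04  2.73778465e+00]
cam wrist {'camera_matrix': array([[368.85055441,   0.        , 317.52686611],
       [  0.        , 368.85055441, 243.64360727],
       [  0.        ,   0.        ,   1.        ]]), 'dist': array([-0.01146853,  0.        ,  0.        ,  0.        ,  0.        ]), 'R': array([[ 0.39286497,  0.91959486, -0.00155382],
       [ 0.88805555, -0.37895108,  0.26029487],
       [ 0.23877701, -0.10364062, -0.96552792]]), 't': array([-524.34570339,  -32.0593634 ,  388.86928661])}
```

>>> carry_out:
  plan:
    - {"tx":20,"ty":-16,"tz":4}
    - {"tx":34,"ty":-27,"rz":0.02}
    - {"tx":37,"ty":-29,"rz":0.02}
    - {"tx":37,"ty":-29,"rz":0.02}
    - {"tx":37,"ty":-29,"rz":0.02}
    - {"tx":37,"ty":-29,"rz":0.02}
    - {"tx":37,"ty":-29,"rz":0.02}
    - {"tx":37,"ty":-29,"rz":0.013}
    - {"tx":37,"ty":-29}
    - {"tx":34,"ty":-28}
    - {"tz":0}
    - {"tz":0}
  gripper: 0

```text
invalid input at $.plan[0]: expected keys tx, ty, tz, rx, ry, rz
```

```bash
python3 - <<'E'
from h import *
o=bot.get_obs();print(o["time"],o["tool_pos"],o["tcp_rot"])
W=bot.camera_model("wrist");i=bot.capture("wrist")
for P in((553.5,207.9,102),):
    print(cv2.projectPoints(np.array([P],float),cv2.Rodrigues(W["R"])[0],W["t"],W["camera_matrix"],W["dist"])[0])
cv2.imwrite("pics/w1.png",i[:,:,::-1])
E
```

```text
0.1 [206.06868476 482.46775422 226.09086824] [-3.14017866e+00 -1.94133618e-04  2.73778465e+00]
[[[212.31000269 613.44789311]]]
```

View pics/w1.png

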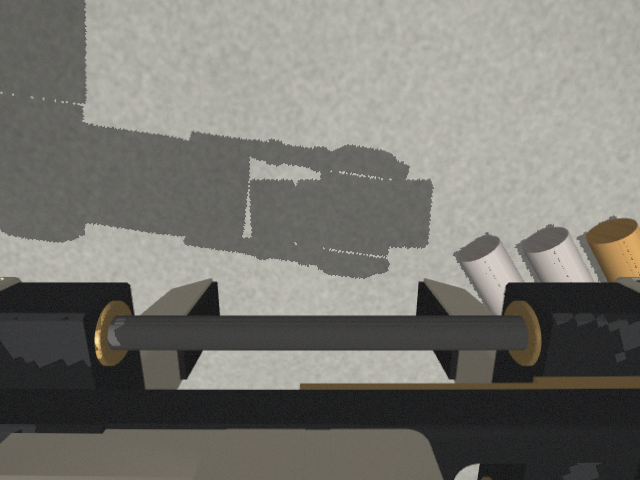

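The wrist picture shows only the fingers and the start area, because the move was refused: every row needs all six keys. I'll stop beyond the hook so the wrist camera sees it.

>>> carry_out:
  plan:
    - {"tx":25,"ty":-18,"tz":4,"rx":0,"ry":0,"rz":0}
    - {"tx":40,"ty":-27,"tz":0,"rx":0,"ry":0,"rz":0.02}
    - {"tx":40,"ty":-28,"tz":0,"rx":0,"ry":0,"rz":0.02}
    - {"tx":40,"ty":-28,"tz":0,"rx":0,"ry":0,"rz":0.02}
    - {"tx":40,"ty":-28,"tz":0,"rx":0,"ry":0,"rz":0.02}
    - {"tx":40,"ty":-28,"tz":0,"rx":0,"ry":0,"rz":0.02}
    - {"tx":40,"ty":-28,"tz":0,"rx":0,"ry":0,"rz":0.02}
    - {"tx":40,"ty":-28,"tz":0,"rx":0,"ry":0,"rz":0.013}
    - {"tx":40,"ty":-28,"tz":0,"rx":0,"ry":0,"rz":0}
    - {"tx":40,"ty":-28,"tz":0,"rx":0,"ry":0,"rz":0}
    - {"tx":32,"ty":-25,"tz":0,"rx":0,"ry":0,"rz":0}
    - {"tx":0,"ty":0,"tz":0,"rx":0,"ry":0,"rz":0}
  gripper: 0

```text
time: 1.35
tool_pos: [626.4, 184.5, 229.0]
tcp_rot: [-3.14, 0.0, 2.866]
contact_force: [0.1, 0.7, -0.1]
grip_width: 92.0
finger_force: 0.0
```

```bash
python3 - <<'E'
from h import *
o=bot.get_obs();print(o["time"],o["tool_pos"],o["tcp_rot"])
W=bot.camera_model("wrist");i=bot.capture("wrist")
for P in((553.5,207.9,102),):
    print(cv2.projectPoints(np.array([P],float),cv2.Rodrigues(W["R"])[0],W["t"],W["camera_matrix"],W["dist"])[0])
np.savez("w2.npz",**W)
cv2.imwrite("pics/w2.png",i[:,:,::-1])
E
```

```text
1.35 [626.44261762 184.52183691 229.03717945] [-3.14014114e+00  1.42089891e-04  2.86552268e+00]
[[[321.21927627 135.39089203]]]
```

View pics/w2.png

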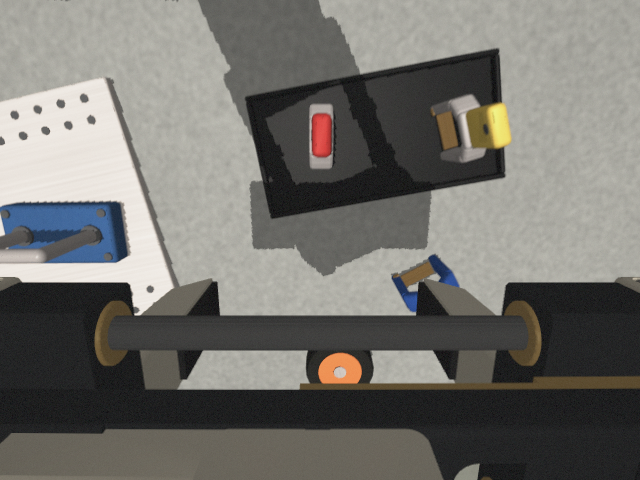

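The wrist view shows the red grip centred at (321,135), exactly as predicted (321,135), and square to the fingers. Next I go over it and down.

>>> carry_out:
  plan:
    - {"tx":-20,"ty":6,"tz":0,"rx":0,"ry":0,"rz":0}
    - {"tx":-33,"ty":11,"tz":0,"rx":0,"ry":0,"rz":0}
    - {"tx":-20,"ty":6,"tz":0,"rx":0,"ry":0,"rz":0}
    - {"tx":0,"ty":0,"tz":-20,"rx":0,"ry":0,"rz":0}
    - {"tx":0,"ty":0,"tz":-25,"rx":0,"ry":0,"rz":0}
    - {"tx":0,"ty":0,"tz":-25,"rx":0,"ry":0,"rz":0}
    - {"tx":0,"ty":0,"tz":-25,"rx":0,"ry":0,"rz":0}
    - {"tx":0,"ty":0,"tz":-20,"rx":0,"ry":0,"rz":0}
    - {"tx":0,"ty":0,"tz":-15,"rx":0,"ry":0,"rz":0}
    - {"tx":0,"ty":0,"tz":-9,"rx":0,"ry":0,"rz":0}
    - {"tx":0,"ty":0,"tz":-4,"rx":0,"ry":0,"rz":0}
    - {"tx":0,"ty":0,"tz":0,"rx":0,"ry":0,"rz":0}
  gripper: 0

```text
time: 2.6
tool_pos: [549.9, 212.2, 87.8]
tcp_rot: [3.142, -0.0, 2.871]
contact_force: [-0.6, -0.1, -1.2]
grip_width: 91.9
finger_force: 0.0
```

>>> carry_out:
  plan:
    - {"tx":0,"ty":0,"tz":0,"rx":0,"ry":0,"rz":0}
    - {"tx":0,"ty":0,"tz":0,"rx":0,"ry":0,"rz":0}
    - {"tx":0,"ty":0,"tz":0,"rx":0,"ry":0,"rz":0}
    - {"tx":0,"ty":0,"tz":0,"rx":0,"ry":0,"rz":0}
    - {"tx":0,"ty":0,"tz":0,"rx":0,"ry":0,"rz":0}
    - {"tx":0,"ty":0,"tz":0,"rx":0,"ry":0,"rz":0}
    - {"tx":0,"ty":0,"tz":0,"rx":0,"ry":0,"rz":0}
    - {"tx":0,"ty":0,"tz":0,"rx":0,"ry":0,"rz":0}
  gripper: 1

```text
time: 3.4
tool_pos: [550.3, 211.8, 87.7]
tcp_rot: [3.142, -0.0, 2.871]
contact_force: [-0.1, -0.3, 0.0]
grip_width: 32.2
finger_force: 0.0
```

>>> carry_out:
  plan:
    - {"tx":3,"ty":-3.5,"tz":0,"rx":0,"ry":0,"rz":0}
    - {"tx":0,"ty":0,"tz":0,"rx":0,"ry":0,"rz":0}
    - {"tx":0,"ty":0,"tz":0,"rx":0,"ry":0,"rz":0}
    - {"tx":0,"ty":0,"tz":0,"rx":0,"ry":0,"rz":0}
    - {"tx":0,"ty":0,"tz":0,"rx":0,"ry":0,"rz":0}
    - {"tx":0,"ty":0,"tz":0,"rx":0,"ry":0,"rz":0}

```text
time: 4.0
tool_pos: [553.3, 208.3, 87.7]
tcp_rot: [3.142, 0.0, 2.871]
contact_force: [1.0, -0.6, -0.1]
grip_width: 13.9
finger_force: 30.0
```

```bash
python3 - <<'E'
from h import *
o=bot.get_obs();print(o["time"],o["tool_pos"],o["tcp_rot"],o["grip_width"],o["finger_force"])
E
```

```text
4.0 [553.30512331 208.28759254  87.7191608 ] [3.14151414e+00 1.24554024e-04 2.87085408e+00] 13.875782353837698 29.984806180000305
```

>>> carry_out:
  plan:
    - {"tx":0,"ty":0,"tz":12,"rx":0,"ry":0,"rz":0}
    - {"tx":0,"ty":0,"tz":28,"rx":0,"ry":0,"rz":0}
    - {"tx":0,"ty":0,"tz":36,"rx":0,"ry":0,"rz":0}
    - {"tx":0,"ty":0,"tz":36,"rx":0,"ry":0,"rz":0}
    - {"tx":2,"ty":-15,"tz":28,"rx":0,"ry":0,"rz":0}
    - {"tx":5,"ty":-30,"tz":12,"rx":0,"ry":0,"rz":0.02}
    - {"tx":8,"ty":-38,"tz":0,"rx":0,"ry":0,"rz":0.02}
    - {"tx":8,"ty":-38,"tz":0,"rx":0,"ry":0,"rz":0.02}
    - {"tx":8,"ty":-38,"tz":0,"rx":0,"ry":0,"rz":0.02}
    - {"tx":8,"ty":-38,"tz":0,"rx":0,"ry":0,"rz":0.02}
    - {"tx":8,"ty":-38,"tz":0,"rx":0,"ry":0,"rz":0.02}
    - {"tx":8,"ty":-38,"tz":0,"rx":0,"ry":0,"rz":0.02}

```text
time: 5.2
tool_pos: [608.1, -66.0, 240.5]
tcp_rot: [3.141, -0.0, 3.012]
contact_force: [1.0, 0.2, -2.7]
grip_width: 14.0
finger_force: 30.0
```

>>> carry_out:
  plan:
    - {"tx":8,"ty":-38,"tz":0,"rx":0,"ry":0,"rz":0}
    - {"tx":8,"ty":-38,"tz":0,"rx":0,"ry":0,"rz":0}
    - {"tx":8,"ty":-38,"tz":0,"rx":0,"ry":0,"rz":0}
    - {"tx":8,"ty":-33,"tz":0,"rx":0,"ry":0,"rz":0}
    - {"tx":5,"ty":-18,"tz":0,"rx":0,"ry":0,"rz":0}
    - {"tx":0,"ty":-8,"tz":0,"rx":0,"ry":0,"rz":0}
    - {"tx":0,"ty":0,"tz":0,"rx":0,"ry":0,"rz":0}
    - {"tx":0,"ty":0,"tz":0,"rx":0,"ry":0,"rz":0}

```text
time: 6.0
tool_pos: [645.1, -236.5, 240.0]
tcp_rot: [3.141, -0.0, 3.012]
contact_force: [-0.0, 1.0, -2.3]
grip_width: 13.5
finger_force: 30.0
```

```bash
python3 - <<'E'
from h import *
o=bot.get_obs();print(o["time"],o["tool_pos"],o["tcp_rot"],o["grip_width"])
W=bot.camera_model("wrist");i=bot.capture("wrist")
for P in((565.4,-232,111),(565.4,-232,100)):
    print(cv2.projectPoints(np.array([P],float),cv2.Rodrigues(W["R"])[0],W["t"],W["camera_matrix"],W["dist"])[0])
np.savez("w3.npz",**W)
cv2.imwrite("pics/w3.png",i[:,:,::-1])
E
```

```text
6.0 [ 645.07093123 -236.46590922  239.98170096] [ 3.14074618e+00 -3.88995022e-04  3.01154349e+00] 13.5390816870821
[[[309.30085561 131.2598099 ]]]
[[[309.60068461 131.74988625]]]
```

View pics/w3.png

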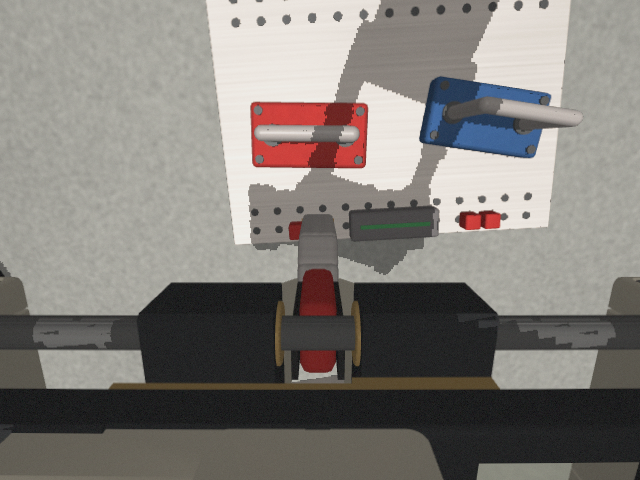

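The red bar is level from (254,133) to (359,133), middle (306.5,133). The hook is gripped upright and centred at column 318. Bar and hook are square to each other.

```bash
python3 - <<'E'
from h import *
T,S=bot.camera_model("top"),bot.camera_model("side");W=dict(np.load("w3.npz"))
b=[(W,(306.5,133)),(T,(429.8,252.2)),(S,(375.3,158.5))]
print(tri(b),tri(b[:2]),tri([b[0],b[2]]))
for z in(98,105,112): print(atz(W,(306.5,133),z), np.linalg.norm(atz(W,(254,133),z)-atz(W,(359,133),z)))
# grip centre from initial top/side, relative to w2 view
W2=dict(np.load("w2.npz"));print(tri([(W2,(321,135)),(T,(230.3,262)),(S,(333.3,334.3))]))
E
```

```text
(array([ 565.8, -232.8,  109.5]), [1.6, 1.9, 0.5]) (array([ 565.6, -234.7,   93.9]), [0.2, 0.2]) (array([ 566.3, -234.3,  109.1]), [0.0, 0.0])
[ 565.94262774 -234.54689384   98.        ] 81.62373870707512
[ 566.1668426  -234.37750512  105.        ] 79.71207830982932
[ 566.39105746 -234.2081164   112.        ] 77.80041791258353
(array([553.4, 207.9, 102.1]), [0.2, 0.0, 0.2])
```

>>> carry_out:
  plan:
    - {"tx":-12,"ty":0,"tz":0,"rx":0,"ry":0,"rz":0}
    - {"tx":-25,"ty":1,"tz":0,"rx":0,"ry":0,"rz":0}
    - {"tx":-25,"ty":1,"tz":0,"rx":0,"ry":0,"rz":0}
    - {"tx":-12,"ty":0,"tz":0,"rx":0,"ry":0,"rz":0}
    - {"tx":-5,"ty":0,"tz":-10,"rx":0,"ry":0,"rz":0}
    - {"tx":0,"ty":0,"tz":-15,"rx":0,"ry":0,"rz":0}
    - {"tx":0,"ty":0,"tz":-5,"rx":0,"ry":0,"rz":0}
    - {"tx":0,"ty":0,"tz":0,"rx":0,"ry":0,"rz":0}
    - {"tx":0,"ty":0,"tz":0,"rx":0,"ry":0,"rz":0}

```text
time: 6.95
tool_pos: [566.7, -235.3, 210.4]
tcp_rot: [-3.141, 0.001, 3.012]
contact_force: [-0.4, -0.3, -1.8]
grip_width: 13.9
finger_force: 30.0
```

```bash
python3 - <<'E'
from h import *
o=bot.get_obs();print(o["tool_pos"],o["tcp_rot"])
i=bot.capture("side")[:,:,::-1]
p=o["tool_pos"];m=bot.camera_model("side")
q=lambda P:cv2.projectPoints(np.array([P],float),cv2.Rodrigues(m["R"])[0],m["t"],m["camera_matrix"],m["dist"])[0].ravel().round(1)
print(q([566,-234.3,104]),q(p+[0,0,13-96]))
cv2.imwrite("pics/s4.png",cv2.resize(i[85:235,285:485],None,fx=4,fy=4,interpolation=cv2.INTER_CUBIC))
E
```

```text
[ 566.67216415 -235.26699965  210.41066724] [-3.14144252e+00  8.03613193e-04  3.01159316e+00]
[375.2 160.6] [376.  150.5]
```

View pics/s4.png

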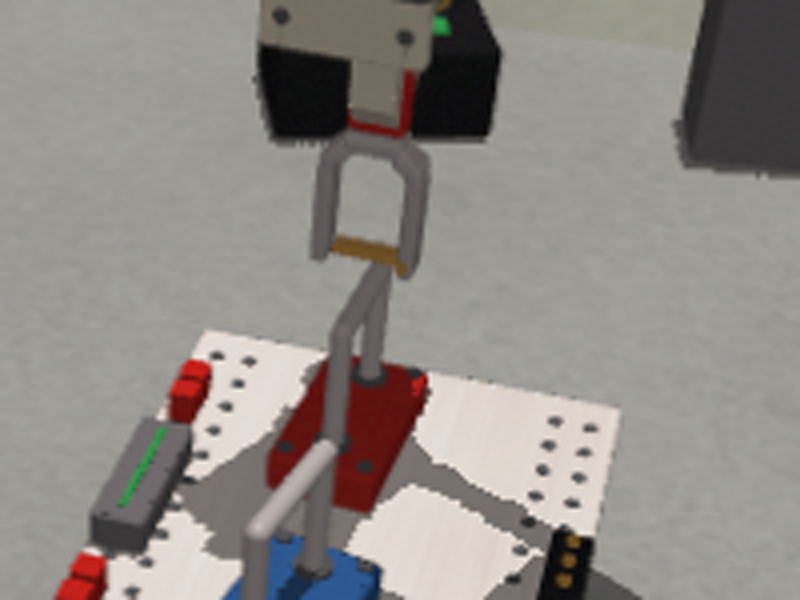

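The side view shows the hook centred over the red bar: legs at (320,255) and (407,272) in the crop, bar running between them, gate shut. I press down now.

>>> carry_out:
  plan:
    - {"tx":-0.5,"ty":0.5,"tz":-6,"rx":0,"ry":0,"rz":0}
    - {"tx":0,"ty":0,"tz":-6,"rx":0,"ry":0,"rz":0}
    - {"tx":0,"ty":0,"tz":-6,"rx":0,"ry":0,"rz":0}
    - {"tx":0,"ty":0,"tz":-6,"rx":0,"ry":0,"rz":0}
    - {"tx":0,"ty":0,"tz":-6,"rx":0,"ry":0,"rz":0}
    - {"tx":0,"ty":0,"tz":-6,"rx":0,"ry":0,"rz":0}

```text
time: 7.6
tool_pos: [566.8, -235.6, 175.4]
tcp_rot: [-3.14, 0.004, 3.011]
contact_force: [-1.9, 1.0, 9.4]
grip_width: 13.8
finger_force: 30.0
```

>>> carry_out:
  plan:
    - {"tx":0,"ty":0,"tz":-6,"rx":0,"ry":0,"rz":0}
    - {"tx":0,"ty":0,"tz":-6,"rx":0,"ry":0,"rz":0}
    - {"tx":0,"ty":0,"tz":-6,"rx":0,"ry":0,"rz":0}

```text
time: 7.9
tool_pos: [565.2, -235.4, 156.0]
tcp_rot: [-3.141, -0.001, 3.011]
contact_force: [-4.0, 0.4, 3.4]
grip_width: 13.9
finger_force: 30.0
```

>>> carry_out:
  plan:
    - {"tx":0,"ty":0,"tz":-4,"rx":0,"ry":0,"rz":0}
    - {"tx":0,"ty":0,"tz":-4,"rx":0,"ry":0,"rz":0}
    - {"tx":0,"ty":0,"tz":-4,"rx":0,"ry":0,"rz":0}

```text
time: 8.2
tool_pos: [565.8, -235.1, 142.7]
tcp_rot: [3.141, -0.0, 3.011]
contact_force: [-0.1, 0.0, -2.6]
grip_width: 13.8
finger_force: 30.0
```

>>> carry_out:
  plan:
    - {"tx":0,"ty":0,"tz":-3,"rx":0,"ry":0,"rz":0}
    - {"tx":0,"ty":0,"tz":-3,"rx":0,"ry":0,"rz":0}

```text
time: 8.4
tool_pos: [566.2, -235.2, 137.3]
tcp_rot: [3.141, 0.001, 3.011]
contact_force: [0.3, -0.4, -1.7]
grip_width: 13.9
finger_force: 30.0
```

>>> carry_out:
  plan:
    - {"tx":0,"ty":0,"tz":-2,"rx":0,"ry":0,"rz":0}
    - {"tx":0,"ty":0,"tz":-1,"rx":0,"ry":0,"rz":0}

```text
time: 8.6
tool_pos: [565.9, -235.2, 134.5]
tcp_rot: [3.141, 0.0, 3.011]
contact_force: [0.5, -1.4, -2.1]
grip_width: 14.1
finger_force: 30.0
```

>>> carry_out:
  plan:
    - {"tx":0,"ty":0,"tz":-1,"rx":0,"ry":0,"rz":0}
    - {"tx":0,"ty":0,"tz":-1,"rx":0,"ry":0,"rz":0}

```text
time: 8.8
tool_pos: [565.9, -235.3, 132.9]
tcp_rot: [-3.142, 0.0, 3.011]
contact_force: [0.1, 0.0, -2.1]
grip_width: 14.0
finger_force: 30.0
```

>>> carry_out:
  plan:
    - {"tx":0,"ty":0,"tz":-2,"rx":0,"ry":0,"rz":0}
    - {"tx":0,"ty":0,"tz":-1,"rx":0,"ry":0,"rz":0}

```text
time: 9.0
tool_pos: [566.1, -235.4, 131.5]
tcp_rot: [-3.141, 0.002, 3.011]
contact_force: [-4.9, 1.5, 13.8]
grip_width: 13.6
finger_force: 30.0
```

>>> carry_out:
  plan:
    - {"tx":0,"ty":0,"tz":-1,"rx":0,"ry":0,"rz":0}
    - {"tx":0,"ty":0,"tz":-1,"rx":0,"ry":0,"rz":0}

```text
time: 9.2
tool_pos: [566.1, -235.3, 131.3]
tcp_rot: [-3.14, 0.003, 3.011]
contact_force: [-7.9, 4.2, 23.9]
grip_width: 13.8
finger_force: 30.0
```

```bash
python3 - <<'E'
from h import *
i=bot.capture("side")[:,:,::-1]
cv2.imwrite("pics/s5.png",cv2.resize(i[100:220,305:465],None,fx=5,fy=5,interpolation=cv2.INTER_CUBIC))
E
```

```text
(no output)
```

View pics/s5.png

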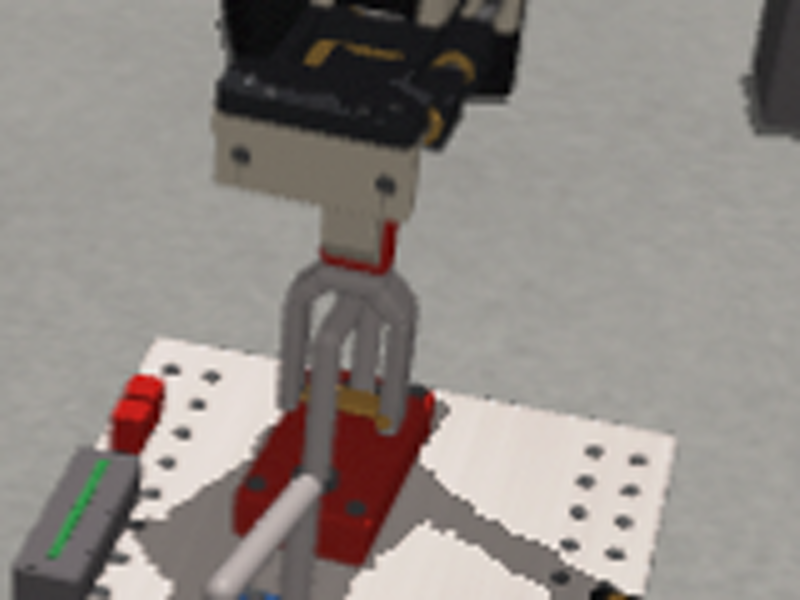

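The side crop shows the bar at the hook's ceiling and the brass gate straight across at (345,400), shut. I'll relieve the force, release and back off upward.

>>> carry_out:
  plan:
    - {"tx":0,"ty":0,"tz":1.5,"rx":0,"ry":0,"rz":0}
    - {"tx":0,"ty":0,"tz":1,"rx":0,"ry":0,"rz":0}
    - {"tx":0,"ty":0,"tz":0,"rx":0,"ry":0,"rz":0}

```text
time: 9.55
tool_pos: [566.0, -235.3, 131.5]
tcp_rot: [-3.141, 0.001, 3.011]
contact_force: [-2.3, 2.1, 9.0]
grip_width: 13.8
finger_force: 30.0
```

>>> carry_out:
  plan:
    - {"tx":0,"ty":0,"tz":0,"rx":0,"ry":0,"rz":0}
    - {"tx":0,"ty":0,"tz":0,"rx":0,"ry":0,"rz":0}
    - {"tx":0,"ty":0,"tz":0,"rx":0,"ry":0,"rz":0}
    - {"tx":0,"ty":0,"tz":0,"rx":0,"ry":0,"rz":0}
    - {"tx":0,"ty":0,"tz":0,"rx":0,"ry":0,"rz":0}
    - {"tx":0,"ty":0,"tz":0,"rx":0,"ry":0,"rz":0}
    - {"tx":0,"ty":0,"tz":0,"rx":0,"ry":0,"rz":0}
    - {"tx":0,"ty":0,"tz":0,"rx":0,"ry":0,"rz":0}
  gripper: 0

```text
time: 10.35
tool_pos: [565.8, -235.2, 130.2]
tcp_rot: [3.141, 0.0, 3.011]
contact_force: [0.4, -0.7, -0.2]
grip_width: 73.4
finger_force: 0.0
```

>>> carry_out:
  plan:
    - {"tx":0,"ty":0,"tz":8,"rx":0,"ry":0,"rz":0}
    - {"tx":0,"ty":0,"tz":15,"rx":0,"ry":0,"rz":0}
    - {"tx":0,"ty":0,"tz":25,"rx":0,"ry":0,"rz":0}
    - {"tx":0,"ty":0,"tz":25,"rx":0,"ry":0,"rz":0}
    - {"tx":0,"ty":0,"tz":25,"rx":0,"ry":0,"rz":0}
    - {"tx":0,"ty":0,"tz":20,"rx":0,"ry":0,"rz":0}
    - {"tx":0,"ty":0,"tz":0,"rx":0,"ry":0,"rz":0}
    - {"tx":0,"ty":0,"tz":0,"rx":0,"ry":0,"rz":0}
    - {"tx":0,"ty":0,"tz":0,"rx":0,"ry":0,"rz":0}
    - {"tx":0,"ty":0,"tz":0,"rx":0,"ry":0,"rz":0}
    - {"tx":0,"ty":0,"tz":0,"rx":0,"ry":0,"rz":0}
    - {"tx":0,"ty":0,"tz":0,"rx":0,"ry":0,"rz":0}

```text
time: 11.55
tool_pos: [565.6, -235.1, 247.7]
tcp_rot: [3.141, -0.001, 3.011]
contact_force: [-0.4, -1.3, -0.0]
grip_width: 92.1
finger_force: 0.0
```

```bash
python3 - <<'E'
from h import *
import json
a=bot.capture("side");
i=bot.capture("side");
for _ in range(10): i=bot.capture("side")
c=i[85:235,285:485].astype(int);print("motion",np.abs(c-a[85:235,285:485]).max(axis=2).__gt__(25).sum())
print(bot.get_obs()["time"],bot.get_obs()["contact_force"])
cv2.imwrite("pics/s6.png",cv2.resize(i[:,:,::-1][60:480,150:490],None,fx=1.4,fy=1.4,interpolation=cv2.INTER_CUBIC))
E
```

```text
motion 15
12.15 [ 0.13207829  0.00892643 -0.51030062]
```

View pics/s6.png

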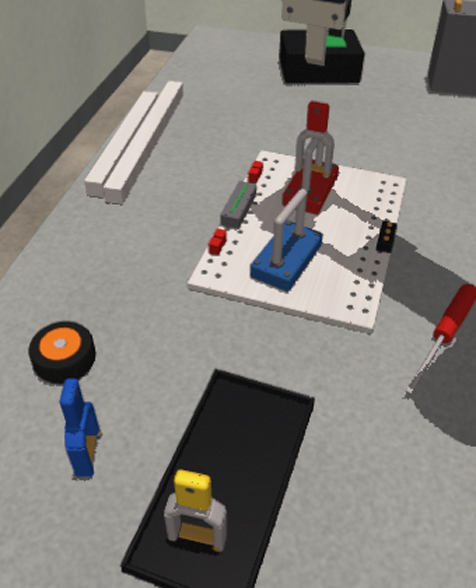

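The red hook hangs upright on the red eye (about (315,140) in the crop), let go, and the yellow hook is still standing. I'll wait a moment, confirm nothing moves, then hand in.

>>> carry_out:
  plan:
    - {"tx":0,"ty":0,"tz":0,"rx":0,"ry":0,"rz":0}
    - {"tx":0,"ty":0,"tz":0,"rx":0,"ry":0,"rz":0}
    - {"tx":0,"ty":0,"tz":0,"rx":0,"ry":0,"rz":0}
    - {"tx":0,"ty":0,"tz":0,"rx":0,"ry":0,"rz":0}
    - {"tx":0,"ty":0,"tz":0,"rx":0,"ry":0,"rz":0}
    - {"tx":0,"ty":0,"tz":0,"rx":0,"ry":0,"rz":0}
    - {"tx":0,"ty":0,"tz":0,"rx":0,"ry":0,"rz":0}
    - {"tx":0,"ty":0,"tz":0,"rx":0,"ry":0,"rz":0}
    - {"tx":0,"ty":0,"tz":0,"rx":0,"ry":0,"rz":0}
    - {"tx":0,"ty":0,"tz":0,"rx":0,"ry":0,"rz":0}

```text
time: 13.15
tool_pos: [565.8, -235.2, 248.2]
tcp_rot: [3.142, 0.0, 3.011]
contact_force: [0.6, -0.1, -0.7]
grip_width: 91.8
finger_force: 0.0
```

```bash
python3 - <<'E'
from h import *
f=lambda:bot.capture("side")[125:235,340:410].astype(int)
a=f()
for _ in range(8): b=f()
n=(np.abs(b-a).max(axis=2)>25).sum();print("moving px",n)
if n<15: print(bot.close_job())
E
```

```text
moving px 0
the job is handed in; nothing more can be done
None
```

The job is handed in at about 14 s: the red-gripped hook hangs still on the red block's eye, let go with its gate shut when last seen, the yellow hook still stands in the tray, and no verdict came back.

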